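# Trace the template edge with the feeler stylus

## Robot

A 7-joint arm with a two-finger parallel gripper is mounted at the origin on the work surface. World frame = base frame: x ahead of the robot, y to its left, z up, the work surface at z = 0. Lengths are in m, angles in rad, forces in N, time in s.
With the tool pointing down it reaches from about 0.35 to 0.9 m from the base axis. Payload 8.1 kg.
Tool frame: the origin (TCP) lies at the very end of the fingers, on their centre line; the grasp point (between the pads) lies 19 mm behind it; x points along the fingers, y is the direction in which the jaws open and shut, and the axes are right-handed (so a half turn about x gives the same grasp; the last joint's range is limited). The gripper opens to 92 mm and grips with 3 to 60 N. Pads are 19 mm wide; open, the fingers measure 130 mm over their backs; the gripper's body (75 mm by 190 mm) begins 47 mm behind the grasp point.
Start: joints at [1.237, 0.434, 0.025, 1.573, -0.012, 1.134, -0.075], TCP at [0.143, -0.608, 0.227] pointing down, gripper open.
Joint ranges: [-2.62, 2.62], [-0.44, 2.09], [-1.27, 1.32], [0.08, 2.57], [-1.32, 4.46], [0.12, 2], [-2.74, 2.74]. Speed limits (rad/s): [2.22, 2.22, 3.01, 3.01, 3.14, 3.14, 3.14].

## Interface

Orientations are given as a rotation vector (axis times angle).
In Python, from cell import arm gives the robot as it stands.
- The arm moves only by the tool servo_tool, never from a script. Its argument "plan" is a list of rows, each a list of 2 entries, a list of its own where there are three numbers: the shift along the world's x, y, z in cm, then the turn, a rotation vector about the world's x, y, z in degrees. A call has 1 to 12 rows; each row is the pose to reach, as a shift and turn from the pose measured when the call began; what a row does not reach only later rows make up. A row lasts 1/10 s, in which the tool goes at most 50 mm and 8.59 degrees, less where a joint would pass 70% of its speed; a pose out of reach is approached as far as the arm can. A call with a gripper value outside its range is refused whole. "grip" is the opening, from 0 (shut) to 1 (fully open), set as the call begins (left out, the last holds). The fingers move at their own pace and stop on an object; "squeeze" is the grip in N (left out, the last holds). Time passes only in rows, so rows that repeat a pose let the fingers close. It gives the time, the measured TCP pose, the force and the opening at its end, in the units of the state.
- arm.observe(): the state, without advancing time (a new reading comes with each control period).
- arm.get_image(name): name is "scene" or "top"; returns a dict with "frame" (480x640x3 uint8, blue, green, red), "fx", "fy", "cx", "cy" (pixels), "position" and "rotation" of the camera in the world. Camera axes: x right, y down, z forward; pixel columns grow to the right and rows downward; lengths in m; the calibration is good to about 2 mm. A picture is of the moment at which its call begins. There is no depth.
- arm.sign_off(): hands the job in, once; it reports no verdict.
Trained networks look in a picture, given as the dict that the camera call returned (one of the last four; its "shot" number tells which), for a name from the list of things; names that differ only in an ending like _2 or _b are one class to them, and where a whole thing is asked for, a point or a joint stands for the part that bears it (a point fixed in the world has none). Each returns a list of dicts, best first, with "score" (0 to 1); they miss things now and then, are a little off and sometimes report something else, mostly with a low value. They report only what shows in the picture. A call takes as long as a camera call. They do not tell look-alikes from the thing itself.
- arm.search_frame(picture, query): "at" ([column, row] in pixels, amid what is visible of it).
- arm.trace(picture, query): "pixels" (480x640 bool, what is visible of it) and "at" ([column, row] in pixels, amid what is visible of it).
The state is a dict: "clock": time; "joints": joint angles; "dq": joint speeds; "joint_efforts": joint torques, N m; "position": TCP position; "ee_rot": TCP orientation; "force": force on the tool from outside, world axes, zero at the start; "ft_torque": the same for the moment, N m; "width": opening from 0.0 (shut) to 1.0 (fully open).
Only numpy, scipy, OpenCV 4.12 (cv2) and the standard library are available. Lean on these libraries where they do the work, as an engineer would, in place of code of your own. Each camera call takes 0.05 s, during which the arm holds its last target.

## Task

Take the feeler stylus from its fork, press its pin against the flat at the round-stud end of the template's wavy edge (the edge that faces the robot), and trace the whole edge to the flat at the square-block end. All along the curves keep the sprung carriage pushed back about halfway, never slack and never hard against its stop; come on and go off only at the two flats, and touch the gauge with nothing but the stylus. Then hang the stylus back in its fork, upright on its collar, and leave the other things on the bench where they are.

Things in the scene. Friction and masses are not known exactly. Their poses are not given: they have to be found in the camera images.
- gauge: Fixed profile gauge: dark steel base 150 (x) by 230 (y) by 20 mm; on it a sprung carriage with a bright aluminium template, z = 35 to 60 mm, y = -105 to 105. Origin: centre of the base's underside, z up. The template's edge faces -x; carriage slack it lies at x = -35 - 18 sin(pi u)(1 - u^2) mm, u = y/70 mm, for y from -70 to 70, and at x = -35 on the flats beyond. Wall behind: 65 mm high.
- start_flat (a point): Middle of the flat at the start end of the template's edge (gauge x = -35, y = +88, z = 47.5 mm, half of the template's height). It rides on the carriage. On the template's top beside it stands a round steel stud, 18 mm wide and 12 mm tall. The flats are 35 mm long; the base's top lies 27.5 mm below this point.
- bump (a point): Crest of the bump on the edge (gauge x = -49.4, y = 28.4, z = 47.5 mm). It rides on the carriage.
- hollow (a point): Bottom of the hollow in the edge (gauge x = -20.6, y = -28.4, z = 47.5 mm). It rides on the carriage.
- finish_flat (a point): Middle of the flat at the finish end of the edge (gauge x = -35, y = -88, z = 47.5 mm). It rides on the carriage. On the template's top beside it stands a square steel block, 18 mm wide and 12 mm tall.
- carriage (a joint): Travel of the sprung carriage along the gauge's +x, in m: 0 slack (where the springs hold it), 0.014 hard against its stop. It takes about 1 N to start it and 0.3 N more for each mm (5.2 N at the stop), and springs back when let go.
- stylus: Loose feeler stylus, 118 mm tall, about 0.16 kg, hanging upright in the fork of its stand. Origin: centre of the lower end of its pin; z up along the stylus. Steel pin 12 mm in diameter from z = 0 to 50, steel collar 40 mm in diameter from z = 50 to 56, above it a black square grip 24 by 24 mm from z = 56 to 118, its faces along x and y.
- stylus_tip (a point): Lower end of the stylus's pin, on its axis (the stylus's origin).
- stand: Fixed stand, left or right of the gauge: base 90 by 80 by 10 mm, post at the back, on top an aluminium fork, top face at z = 80 mm, nothing higher. Origin on the table, z up. Two tines along x from x = -36 to 12 mm leave a slot 22 mm wide (y = -11 to 11), open above, below and toward -x, closed at x = 12. The stylus hangs with its pin in the slot, its collar on the tines.
- rest (a point): Where the lower end of the pin lies when the stylus hangs well: 8 mm in front of the stand's origin (x = -8), in the middle of the slot, 30 mm above the table. Axes as the stand's.
- sample_block: Bystander: black cube holder about 50 mm with a clear cell on its front, 55 mm tall. Origin under its centre.
- screwdriver: Bystander: screwdriver about 170 mm long, lying near the robot.
- dish: Bystander: shallow glass dish, 84 mm across, 16 mm tall. Origin under its centre.
- jar: Bystander: amber jar, 56 mm across, 70 mm tall. Origin under its centre.
- weight: Bystander: brass weight, 48 mm across, 64 mm tall. Origin under its centre.
There are look-alikes about, which are no part of the job. What is shaped like the stylus but purple or red is not meant.

How it is judged:
On the way, in this order (a step that is already met when the one before it is completed fails the run):
1. the pin presses the flat at the round-stud end, carriage pushed back (y of stylus_tip in the frame of gauge between 0.073 and 0.105 m and z of stylus_tip in the frame of gauge below 0.058 m and x of stylus_tip in the frame of gauge above -0.065 m and value of joint carriage between 0.001 and 0.0125 m and contact force between stylus and gauge above 0.3 N), for 0.15 s.
2. the pin presses the edge on the bump (y of stylus_tip in the frame of gauge between 0.022 and 0.042 m and z of stylus_tip in the frame of gauge below 0.058 m and x of stylus_tip in the frame of gauge above -0.065 m and value of joint carriage between 0.001 and 0.0125 m and contact force between stylus and gauge above 0.3 N), for 0.05 s.
3. the pin presses the edge between bump and hollow (y of stylus_tip in the frame of gauge between -0.01 and 0.01 m and z of stylus_tip in the frame of gauge below 0.058 m and x of stylus_tip in the frame of gauge above -0.065 m and value of joint carriage between 0.001 and 0.0125 m and contact force between stylus and gauge above 0.3 N), for 0.05 s.
4. the pin presses the edge in the hollow (y of stylus_tip in the frame of gauge between -0.042 and -0.022 m and z of stylus_tip in the frame of gauge below 0.058 m and x of stylus_tip in the frame of gauge above -0.065 m and value of joint carriage between 0.001 and 0.0125 m and contact force between stylus and gauge above 0.3 N), for 0.05 s.
5. the pin presses the flat at the square-block end, carriage pushed back (y of stylus_tip in the frame of gauge between -0.105 and -0.073 m and z of stylus_tip in the frame of gauge below 0.058 m and x of stylus_tip in the frame of gauge above -0.065 m and value of joint carriage between 0.001 and 0.0125 m and contact force between stylus and gauge above 0.3 N), for 0.1 s.
At the end, for the whole second after the job is handed in: The edge has been traced from flat to flat; the stylus hangs released and still in the fork, the end of its pin within 14 mm (level) and 4 mm (height) of the rest point, upright within 0.08 rad; the carriage is back to slack (under 1.5 mm) (horizontal distance between stylus_tip and rest below 0.014 m and z of stylus_tip in the frame of stand between 0.026 and 0.034 m and angle between stylus's own z axis and vertical below 0.08 rad and linear speed of stylus below 0.02 m/s and value of joint carriage below 0.0015 m); the robot touches nothing.
It fails at once if contact lost: the carriage is slack (under 1 mm) with the pin low beside the curved part of the edge, within 45 mm of it (y of stylus_tip in the frame of gauge between -0.068 and 0.068 m and x of stylus_tip in the frame of gauge between -0.08 and 0.06 m and z of stylus_tip in the frame of gauge below 0.058 m and value of joint carriage below 0.001 m).
It fails at once if pressed too hard: the carriage is pushed back more than 12.5 mm, nearly against its stop (value of joint carriage above 0.0125 m).
It fails at once if the hand or arm touches the gauge (contact force between any of the fingers, the arm and gauge above 1 N).
It fails at once if a bystander is moved by more than 20 mm (distance of any of sample_block, screwdriver, dish, jar, weight from where it was at the start of the episode above 0.02 m).
It also fails if it takes over 72 s, if anything falls off the work surface, if the arm or the gripper's body presses on something with over 40 N, if the wrist force passes 120 N, or if a joint passes its speed limit or range.

## Working session

There is one attempt and no reset: what is moved stays moved. The work goes in short steps, Python scripts to look and compute and a tool call to move; the robot and the scene stay as the last step left them, time stands still between calls to the robot, and variables do not carry over. Pictures are saved under pics/ and viewed, and the job is handed in when it is done.

Besides the shell and the picture viewer there is one more tool, called after "Request:" as name([rows], argument=value, ...), one row to a line, values as JSON. servo_tool: Moves the arm, as the interface text tells. Its arguments: {"type":"object","properties":{"plan":{"type":"array","items":{"type":"array"}},"grip":{"type":"number"},"squeeze":{"type":"number"}},"required":["plan"]}

```bash
mkdir -p pics; ls
python3 - <<'E'
from cell import arm
import cv2,json
s=arm.observe(); print({k:s[k] for k in ('clock','position','ee_rot','force','width')})
for n in('scene','top'):
    p=arm.get_image(n); cv2.imwrite(f'pics/{n}0.png',p['frame']); print(n,p['fx'],p['fy'],p['cx'],p['cy'],p['position'],p['rotation'])
    for q in ['gauge','start_flat','finish_flat','bump','hollow','stylus','stylus_tip','stand','sample_block','screwdriver','dish','jar','weight']:
        print(q,[(([round(float(v)) for v in r['at']]),round(r['score'],2)) for r in arm.search_frame(p,q)][:4])
print(arm.observe()['clock'])
E
```

```text
pics
{'clock': 0.0, 'position': array([ 0.14277104, -0.60793809,  0.22594162]), 'ee_rot': array([ 2.09947679,  0.24494011, -2.10022581]), 'force': array([-0.21197769,  0.25404068,  0.62968892]), 'width': 1.0016178359445949}
scene 437.04147976183594 437.04147976183594 317.61787664814034 248.31032429894958 [ 0.93412852 -0.48751374  0.85154231] [-2.39088404 -0.87129545  0.28782529]
gauge [([356, 249], 0.88), ([355, 239], 0.21)]
start_flat [([353, 241], 0.62)]
finish_flat [([354, 241], 0.7)]
bump [([319, 187], 0.59), ([213, 296], 0.32)]
hollow [([352, 241], 0.57)]
stylus [([212, 299], 0.85), ([189, 361], 0.71), ([207, 254], 0.66)]
stylus_tip [([188, 361], 0.87), ([214, 299], 0.69), ([207, 256], 0.59)]
stand [([226, 324], 0.64)]
sample_block [([371, 166], 0.95)]
screwdriver [([252, 239], 0.56)]
dish [([315, 187], 0.72)]
jar [([443, 200], 0.78)]
weight [([306, 371], 0.86)]
top 433.95325254245677 433.95325254245677 323.8740210969508 241.82744495281207 [ 0.46446723 -0.03807237  1.08325317] [-2.17871566  2.21965163 -0.11564061]
gauge [([283, 213], 0.78)]
start_flat [([425, 255], 0.58)]
finish_flat [([278, 214], 0.57)]
bump [([279, 213], 0.89)]
hollow [([279, 213], 0.7)]
stylus [([393, 303], 0.82), ([424, 253], 0.79), ([469, 233], 0.58)]
stylus_tip [([395, 303], 0.74), ([424, 254], 0.62), ([467, 234], 0.59)]
stand [([416, 245], 0.59), ([342, 302], 0.46)]
sample_block [([186, 269], 0.96), ([426, 254], 0.42)]
screwdriver [([339, 298], 0.87)]
dish [([247, 301], 0.65), ([277, 214], 0.56)]
jar []
weight [([396, 174], 0.89), ([418, 245], 0.5)]
1.4
```

View pics/scene0.png

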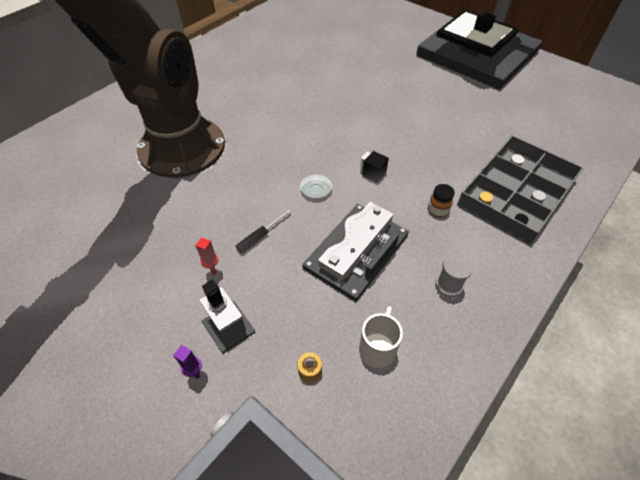

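View pics/top0.png

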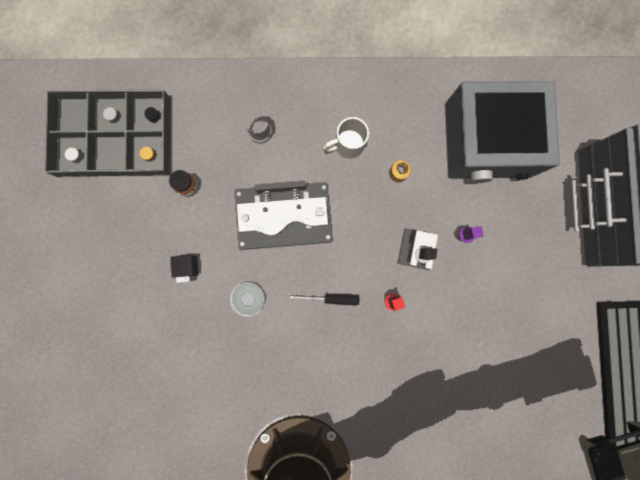

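```bash
cat > h.py <<'E'
import numpy as np,cv2
from scipy.spatial.transform import Rotation as R
CAM={'scene':(437.04147976,317.617876648,248.310324299,[0.93412852,-0.48751374,0.85154231],[-2.39088404,-0.87129545,0.28782529]),
'top':(433.953252542,323.874021097,241.827444953,[0.46446723,-0.03807237,1.08325317],[-2.17871566,2.21965163,-0.11564061])}
def proj(n,P):
    f,cx,cy,t,r=CAM[n]; p=(np.atleast_2d(P)-t)@R.from_rotvec(r).as_matrix()
    return np.c_[f*p[:,0]/p[:,2]+cx,f*p[:,1]/p[:,2]+cy]
def back(n,px,z):
    f,cx,cy,t,r=CAM[n]; d=R.from_rotvec(r).as_matrix()@np.array([(px[0]-cx)/f,(px[1]-cy)/f,1]); t=np.array(t)
    return t+d*(z-t[2])/d[2]
def place(o,yaw,L):
    c,s=np.cos(yaw),np.sin(yaw); L=np.atleast_2d(L).astype(float)
    return np.c_[o[0]+c*L[:,0]-s*L[:,1],o[1]+s*L[:,0]+c*L[:,1],L[:,2]]
E
python3 - <<'E'
import cv2
t=cv2.imread('pics/top0.png')
cv2.imwrite('pics/tg.png',cv2.resize(t[170:260,220:350],None,fx=6,fy=6,interpolation=cv2.INTER_CUBIC))
cv2.imwrite('pics/ts.png',cv2.resize(t[210:320,380:490],None,fx=5,fy=5,interpolation=cv2.INTER_CUBIC))
s=cv2.imread('pics/scene0.png')
cv2.imwrite('pics/sg.png',cv2.resize(s[195:305,295:415],None,fx=5,fy=5,interpolation=cv2.INTER_CUBIC))
cv2.imwrite('pics/ss.png',cv2.resize(s[270:360,190:270],None,fx=6,fy=6,interpolation=cv2.INTER_CUBIC))
E
```

```text
(no output)
```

View pics/tg.png

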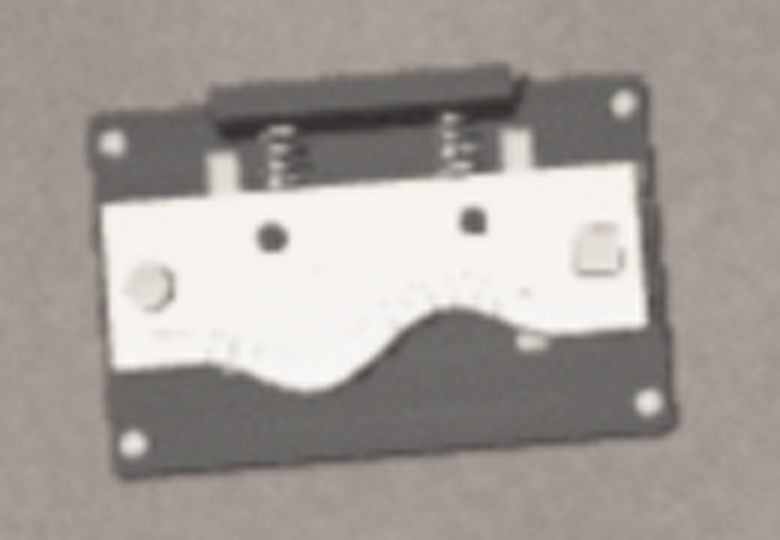

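View pics/ts.png

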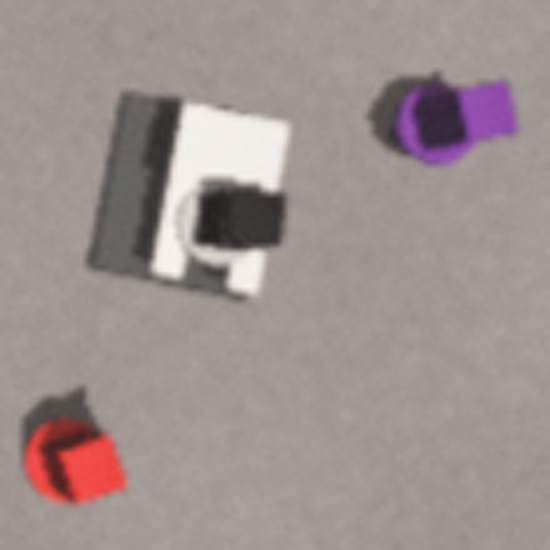

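View pics/sg.png

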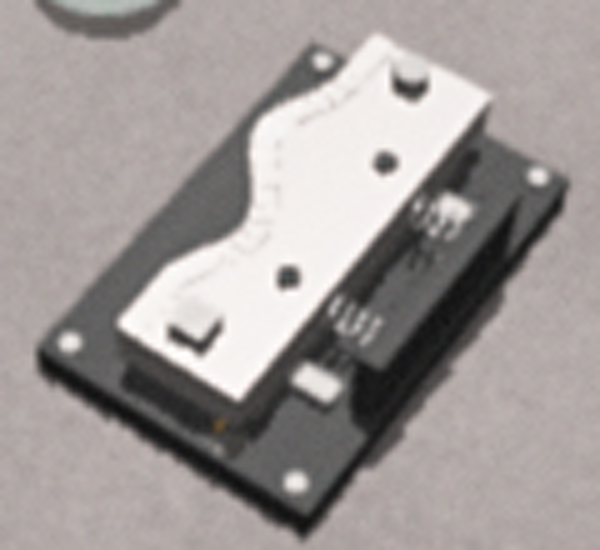

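View pics/ss.png

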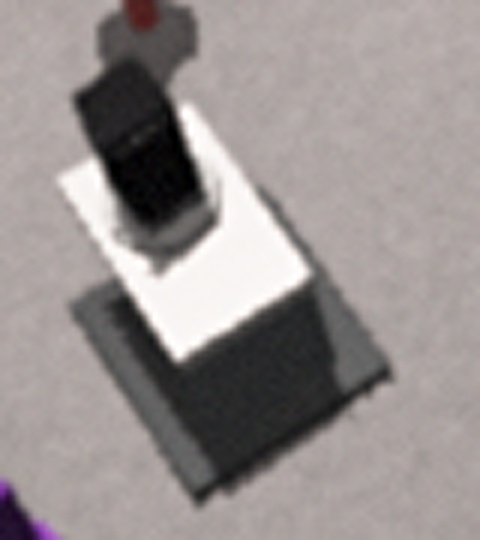

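```bash
cat > fit.py <<'E'
from h import *
from scipy.optimize import least_squares
def c(px,k,off): return (np.array(px,float)+.5)/k-.5+np.array(off)
# gauge
L=lambda xb:np.array([[-.035,.105,.06],[-.035,-.105,.06],[xb,.105,.06],[xb,-.105,.06],[-.075,.115,.02],[-.075,-.115,.02],[.075,.115,.02],[.075,-.115,.02]])
tg=c([(115,370),(645,327),(100,205),(632,163),(118,477),(675,430),(88,115),(645,75)],6,(220,170))
sg=c([(378,33),(118,325),(493,97),(240,403),(313,40),(40,352),(570,183),(305,525)],5,(295,195))
def res(p,w=(1,1)):
    P=place(p[:2],p[2],L(p[3])); return np.r_[w[0]*(proj('top',P)-tg).ravel(),w[1]*(proj('scene',P)-sg).ravel()]
for w in((1,1),(1,0),(0,1)):
    r=least_squares(res,[.55,.05,.05,.03],args=(w,)); print(w,r.x.round(4)); 
    if w==(1,1): print(r.fun.reshape(-1,2).round(1).tolist())
# stand: tine tips and back of fork z=.08; crop ts 5 (380,210), ss 6 (190,270)
Ls=lambda xb,h:np.array([[-.036,h,.08],[-.036,-h,.08],[xb,h,.08],[xb,-h,.08]])
ts=c([(152,275),(260,297),(185,102),(290,122)],5,(380,210))
ss=c([(190,103),(60,178),(312,270),(182,360)],6,(190,270))
def res2(p,w=(1,1)):
    P=place(p[:2],p[2],Ls(p[3],p[4])); 
    a=[w[0]*(proj('top',P)-ts).ravel(),w[1]*(proj('scene',P)-ss).ravel()]
    return np.concatenate(a)
for w in((1,1),(1,0),(0,1)):
    r=least_squares(res2,[.45,-.27,-.2,.04,.025],args=(w,)); print(w,r.x.round(4)); 
    if w==(1,1): print(r.fun.reshape(-1,2).round(1).tolist())
# grip top centres z=.148 (rest: tip z .03 +.118)
print(back('top',c((263,218),5,(380,210)),.148), back('scene',c((122,100),6,(190,270)),.148))
E
python3 fit.py
```

```text
(1, 1) [0.612  0.0264 0.0652 0.0302]
[[-0.1, -1.1], [0.3, -1.1], [0.4, -0.9], [0.1, -0.9], [-0.9, -0.7], [0.1, -0.6], [-0.2, -0.9], [-0.1, -1.4], [-1.1, 0.2], [-0.8, -0.0], [-0.7, -0.4], [-0.6, -0.7], [-0.8, -0.0], [-1.8, -1.2], [-0.1, -1.0], [0.1, -1.7]]
(1, 0) [0.6097 0.0263 0.0654 0.0305]
(0, 1) [0.6145 0.026  0.0635 0.0299]
(1, 1) [ 0.5127 -0.3014 -0.2182  0.0461  0.025 ]
[[-0.4, -0.7], [-1.0, -0.9], [-0.6, -0.6], [-0.8, -0.3], [-1.0, -0.4], [-1.1, 0.2], [-0.3, 0.4], [-0.9, -0.3]]
(1, 0) [ 0.5108 -0.3029 -0.2152  0.0469  0.0254]
(0, 1) [ 0.5145 -0.3004 -0.2212  0.0451  0.0248]
[ 0.50388106 -0.30379731  0.148     ] [ 0.50777366 -0.30068424  0.148     ]
```

Run:
```python
from h import *
r=[2.09947679,.24494011,-2.10022581]
print(R.from_rotvec(r).as_matrix().round(3))
# overlay check
g=([.612,.0264],.0652); s=([.5127,-.3014],-.218)
for n in('top','scene'):
    im=cv2.imread(f'pics/{n}0.png'); im=cv2.resize(im,None,fx=1.25,fy=1.25)
    y=np.linspace(-.105,.105,60);u=y/.07
    x=np.where(abs(u)<1,-.035-.018*np.sin(np.pi*u)*(1-u*u),-.035)
    for P in (place(*g,np.c_[x,y,0*y+.06]),place(*s,[[-.008,0,.148],[-.036,-.011,.08],[-.036,.011,.08]])):
        for q in proj(n,P): cv2.circle(im,tuple(int(v) for v in (q+.5)*1.25),1,(0,0,255),-1)
    sl=im[200:420,250:610] if n=='top' else im[230:460,220:520]
    cv2.imwrite(f'pics/ov_{n}.png',cv2.resize(sl,None,fx=2,fy=2))
for n,px,z in(('red',(395,303),.1),('purple',(468,234),.1),('dish',(247,300),.0)): print(n,back('top',px,z))
```

```text
[[-0.001  0.229 -0.974]
 [ 0.001 -0.974 -0.229]
 [-1.    -0.002  0.   ]]
red [ 0.39482109 -0.22832163  0.1       ]
purple [ 0.54855672 -0.40213903  0.1       ]
dish [0.40309199 0.11904765 0.        ]
```

View pics/ov_top.png

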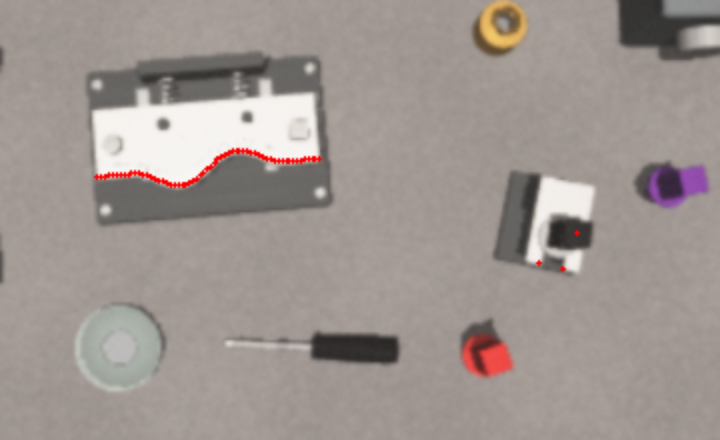

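View pics/ov_scene.png

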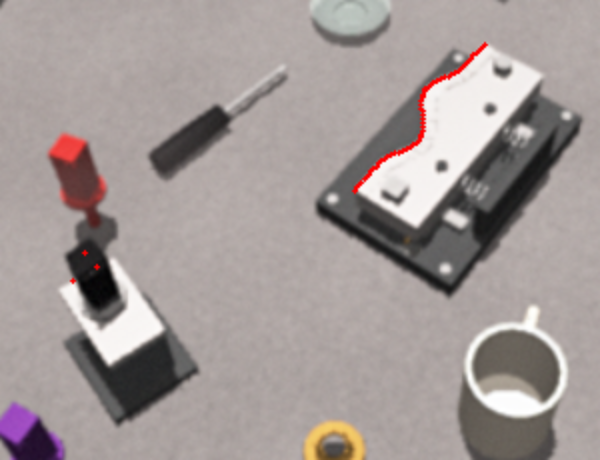

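Request:
servo_tool([
  [[3,2.6,0],[0,0,-2]],
  [[6,5.2,0],[0,0,-4]],
  [[9,7.7,0],[0,0,-7]],
  [[12,10.3,0],[0,0,-9]],
  [[15,12.8,0],[0,0,-11]],
  [[18,15.4,0],[0,0,-13]],
  [[21,18,0],[0,0,-15]],
  [[24,20.5,0],[0,0,-17]],
  [[27,23,-1],[0,0,-20]],
  [[30,25.6,-1.5],[0,0,-22]],
  [[33,28.2,-2],[0,0,-24]],
  [[36.2,30.8,-2.6],[0,0,-25.7]],
], grip=1, squeeze=40)

```text
clock: 2.6
position: [0.506, -0.2995, 0.2008]
ee_rot: [-2.106, 0.233, 2.105]
force: [0.8, -0.1, -0.3]
width: 1.001
```

Request:
servo_tool([
  [[0,0,-3],[0,0,0]],
  [[0,0,-6],[0,0,0]],
  [[0,0,-9],[0,0,0]],
  [[0,0,-10.8],[0,0,0]],
  [[0,0,-10.8],[0,0,0]],
])

```text
clock: 3.1
position: [0.5043, -0.2986, 0.0903]
ee_rot: [-2.1, 0.231, 2.109]
force: [0.0, 0.1, 0.3]
width: 0.998
```

Run:
```python
from cell import arm
import cv2
for n,(a,b,c,d) in {'scene':(240,360,150,280),'top':(200,310,370,500)}.items():
    p=arm.get_image(n); cv2.imwrite(f'pics/{n}1.png',cv2.resize(p['frame'][a:b,c:d],None,fx=4,fy=4,interpolation=cv2.INTER_CUBIC))
s=arm.observe();print(s['position'],s['force'],s['ft_torque'],s['joints'])
```

```text
[ 0.50615953 -0.29956993  0.09320615] [-0.13553025 -0.27734413  0.74283942] [0.02085298 0.00487677 0.00772717] [ 0.47645421  0.51648843 -0.04658133  1.80965101  0.03191623  0.81572538
 -1.37636647]
```

View pics/scene1.png

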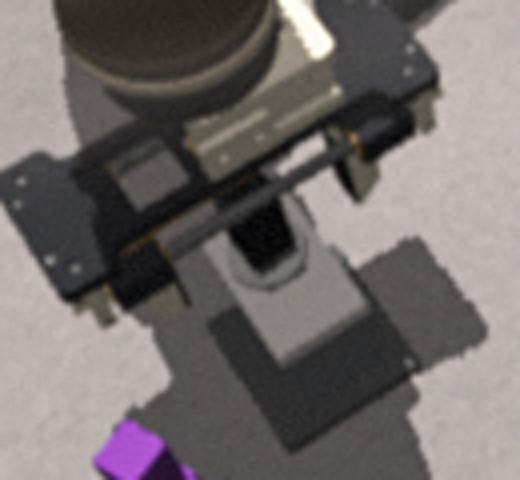

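View pics/top1.png

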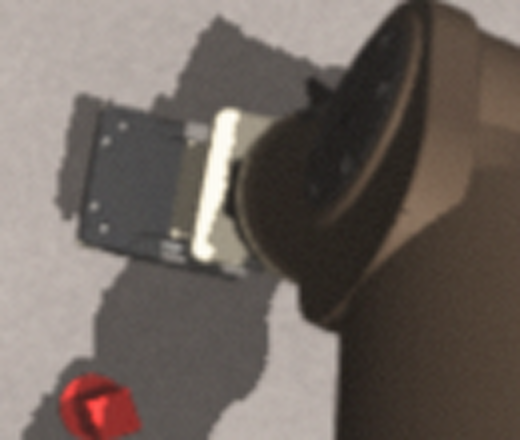

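Request:
servo_tool([
  [[0,0,0],[0,0,0]],
  [[0,0,0],[0,0,0]],
  [[0,0,0],[0,0,0]],
  [[0,0,0],[0,0,0]],
  [[0,0,0],[0,0,0]],
  [[0,0,0],[0,0,0]],
  [[0,0,0],[0,0,0]],
], grip=0, squeeze=40)

```text
clock: 3.9
position: [0.5061, -0.2996, 0.0932]
ee_rot: [-2.106, 0.233, 2.105]
force: [-0.2, 0.4, -0.3]
width: 0.438
```

Request:
servo_tool([
  [[0,0,0],[0,0,0]],
  [[0,0,0],[0,0,0]],
  [[0,0,0],[0,0,0]],
  [[0,0,0],[0,0,0]],
])

```text
clock: 4.3
position: [0.5061, -0.2997, 0.0932]
ee_rot: [-2.106, 0.233, 2.105]
force: [0.7, -0.1, 0.3]
width: 0.265
```

Run:
```python
from cell import arm
for i in range(3):
    s=arm.observe();print(s['position'],s['force'],s['width'],s['ft_torque'])
```

```text
[ 0.50606595 -0.29965907  0.09315413] [ 0.71562744 -0.10566997  0.3389811 ] 0.26473527393449137 [-0.05300867  0.03355696 -0.01649717]
[ 0.50606595 -0.29965907  0.09315413] [ 0.71562744 -0.10566997  0.3389811 ] 0.26473527393449137 [-0.05300867  0.03355696 -0.01649717]
[ 0.50606595 -0.29965907  0.09315413] [ 0.71562744 -0.10566997  0.3389811 ] 0.26473527393449137 [-0.05300867  0.03355696 -0.01649717]
```

Request:
servo_tool([
  [[0,0,2],[0,0,0]],
  [[0,0,4],[0,0,0]],
  [[0,0,7],[0,0,0]],
  [[0,0,10],[0,0,0]],
  [[0,0,10],[0,0,0]],
  [[0,0,10],[0,0,0]],
])

```text
clock: 4.9
position: [0.5062, -0.2996, 0.1934]
ee_rot: [-2.107, 0.233, 2.104]
force: [0.1, 0.4, -1.3]
width: 0.266
```

```bash
cat > path.py <<'E'
from h import *
from scipy.interpolate import interp1d
def tipx(yc,d):  # gauge x of pin centre for deflection d
    y=np.linspace(-.105,.105,4001);u=y/.07
    x=np.where(abs(u)<1,-.035-.018*np.sin(np.pi*u)*(1-u*u),-.035)
    out=[]
    for q in np.atleast_1d(yc):
        m=abs(y-q)<.006; out.append((x[m]-np.sqrt(.006**2-(y[m]-q)**2)).min())
    return np.array(out)+d
E
python3 - <<'E'
from path import *
from cell import arm
s=arm.observe();print(s['position'],s['force'],s['width'])
p=arm.get_image('scene'); cv2.imwrite('pics/scene2.png',cv2.resize(p['frame'][200:350,140:290],None,fx=4,fy=4,interpolation=cv2.INTER_CUBIC))
g=([.612,.0264],.0652)
print(place(*g,[[-.065,.088,.1]]),place(*g,[[-.041,.088,.035]]))
ys=np.arange(.088,-.0881,-.008); print(np.c_[ys,tipx(ys,0)].round(4).tolist())
E
```

```text
[ 0.50615988 -0.29962685  0.19336559] [ 0.08216098  0.42815248 -1.28487711] 0.26567673431389077
[[0.54140457 0.10997802 0.1       ]] [[0.56535358 0.11154171 0.035     ]]
[[0.088, -0.041], [0.08, -0.041], [0.072, -0.041], [0.064, -0.042], [0.056, -0.0455], [0.048, -0.0497], [0.04, -0.0532], [0.032, -0.0552], [0.024, -0.0551], [0.016, -0.0528], [0.008, -0.0485], [-0.0, -0.0427], [-0.008, -0.0363], [-0.016, -0.0306], [-0.024, -0.0271], [-0.032, -0.027], [-0.04, -0.0297], [-0.048, -0.0338], [-0.056, -0.0378], [-0.064, -0.0404], [-0.072, -0.041], [-0.08, -0.041], [-0.088, -0.041]]
```

View pics/scene2.png

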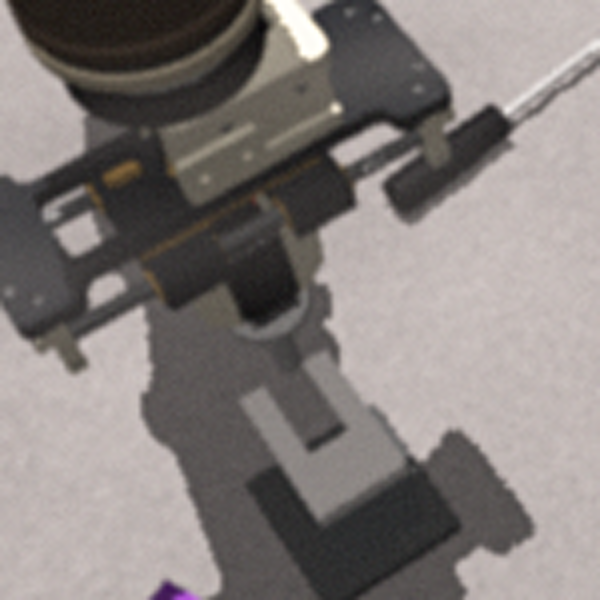

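Request:
servo_tool([
  [[0.1,2,0],[0,0,0]],
  [[0.4,5.5,0],[0,0,2]],
  [[0.8,9.5,0],[0,0,4]],
  [[1.2,13.5,0],[0,0,6]],
  [[1.6,17.5,0],[0,0,8]],
  [[2,21.5,0],[0,0,10]],
  [[2.4,25.5,0],[0,0,12]],
  [[2.8,29.5,0],[0,0,14]],
  [[3.1,33.5,0],[0,0,16]],
  [[3.3,37.5,0],[0,0,16]],
  [[3.5,40,0],[0,0,16]],
  [[3.5,41,0],[0,0,16]],
])

```text
clock: 6.15
position: [0.5394, 0.114, 0.1909]
ee_rot: [2.186, 0.071, -2.193]
force: [1.1, -0.1, -1.7]
width: 0.265
```

Request:
servo_tool([
  [[0,0,0],[0,0,0]],
  [[0,0,-2],[0,0,0]],
  [[0,0,-4],[0,0,0]],
  [[0,0,-5],[0,0,0]],
  [[0,0,-5],[0,0,0]],
  [[0,0,-5],[0,0,0]],
])

```text
clock: 6.75
position: [0.5396, 0.1133, 0.1411]
ee_rot: [2.186, 0.07, -2.194]
force: [0.3, -0.6, -1.8]
width: 0.266
```

```bash
cat > look.py <<'E'
import sys
from path import *
from cell import arm
k=sys.argv[1]
s=arm.observe();print(s['clock'],s['position'],s['force'],s['width'],s['ee_rot'])
p=arm.get_image('scene'); cv2.imwrite(f'pics/s_{k}.png',cv2.resize(p['frame'][150:310,270:430],None,fx=4,fy=4,interpolation=cv2.INTER_CUBIC))
p=arm.get_image('top'); cv2.imwrite(f'pics/t_{k}.png',cv2.resize(p['frame'][150:310,200:360],None,fx=4,fy=4,interpolation=cv2.INTER_CUBIC))
E
python3 look.py a
```

```text
6.75 [0.53958939 0.11325605 0.14113741] [ 0.3017559  -0.60126638 -1.8323357 ] 0.2663310518618728 [ 2.18593767  0.06959341 -2.19365428]
```

View pics/s_a.png

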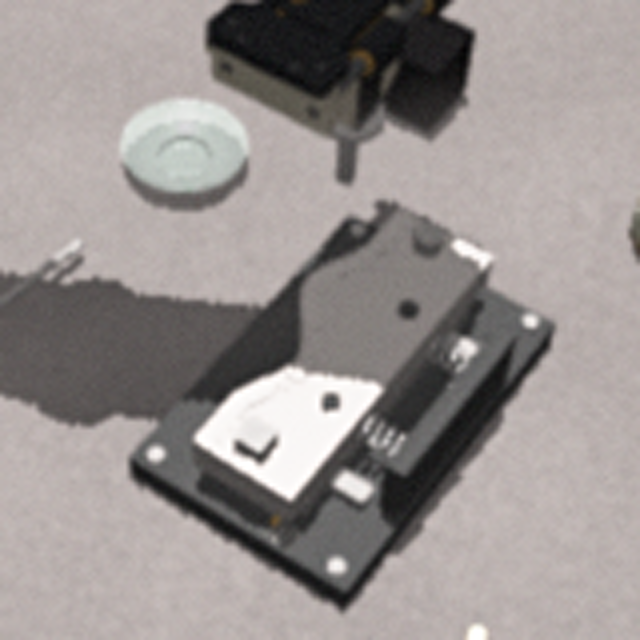

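View pics/t_a.png

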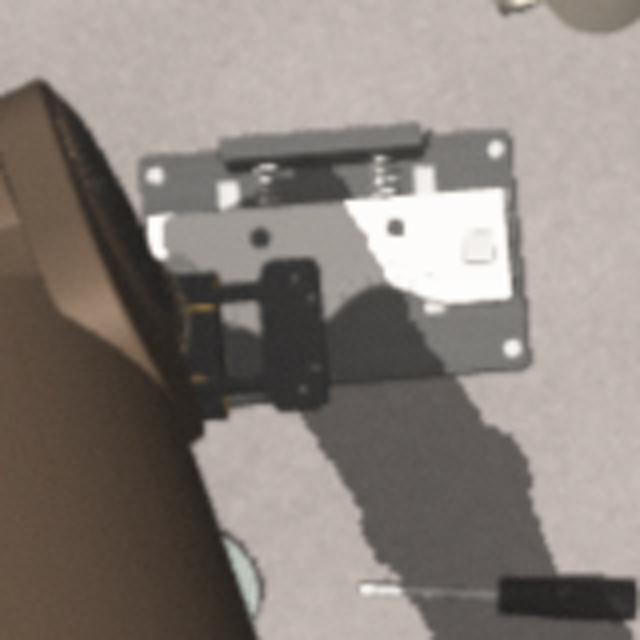

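Request:
servo_tool([
  [[0,0,-1.5],[0,0,0]],
  [[0,-0.1,-3],[0,0,0]],
  [[0,-0.3,-4.2],[0,0,0]],
  [[0,-0.3,-4.3],[0,0,0]],
  [[0,-0.3,-4.3],[0,0,0]],
])

```text
clock: 7.35
position: [0.5401, 0.1108, 0.099]
ee_rot: [2.188, 0.07, -2.192]
force: [0.2, 0.3, -1.4]
width: 0.265
```

```bash
python3 look.py b
python3 - <<'E'
from h import *
print(back('scene',(270+344/4,150+178/4),.079))
E
```

```text
7.35 [0.54013282 0.11077144 0.09899967] [ 0.17361889  0.25103981 -1.4410437 ] 0.2648993458846295 [ 2.18756692  0.07049591 -2.19206404]
[0.54209265 0.11174883 0.079     ]
```

View pics/s_b.png

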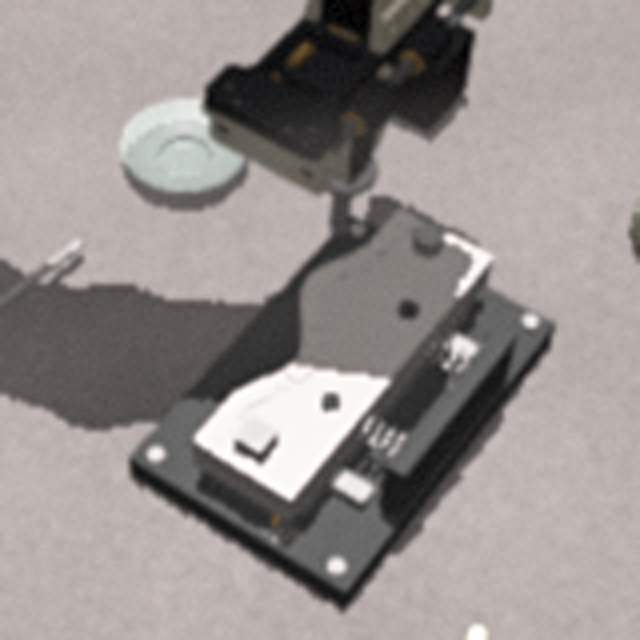

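Request:
servo_tool([
  [[0.8,0.05,0],[0,0,0]],
  [[1.6,0.1,0],[0,0,0]],
  [[2.2,0.15,0],[0,0,0]],
  [[2.2,0.15,0],[0,0,0]],
  [[2.2,0.15,0],[0,0,0]],
])

```text
clock: 7.95
position: [0.5626, 0.1126, 0.0993]
ee_rot: [2.189, 0.071, -2.191]
force: [-0.4, -0.3, -2.0]
width: 0.268
```

Request:
servo_tool([
  [[0.3,0.02,0],[0,0,0]],
  [[0.3,0.02,0],[0,0,0]],
  [[0.3,0.02,0],[0,0,0]],
])

```text
clock: 8.25
position: [0.5652, 0.1128, 0.0992]
ee_rot: [2.188, 0.071, -2.192]
force: [-1.5, 0.7, -2.5]
width: 0.269
```

Request:
servo_tool([
  [[0.3,0.02,0],[0,0,0]],
  [[0.3,0.02,0],[0,0,0]],
  [[0.3,0.02,0],[0,0,0]],
])

```text
clock: 8.55
position: [0.5681, 0.1129, 0.0992]
ee_rot: [2.187, 0.071, -2.192]
force: [-1.6, -0.3, -0.9]
width: 0.268
```

```bash
python3 look.py c
python3 - <<'E'
from cell import arm
for i in range(3):
    arm.get_image('top'); s=arm.observe();print(s['position'],s['force'])
E
```

```text
8.55 [0.56808153 0.11292757 0.09917389] [-1.56455618 -0.27180492 -0.86455841] 0.2676013484504801 [ 2.18737777  0.0708089  -2.19230782]
[0.56804592 0.11290605 0.0991575 ] [-2.174293   -0.25267625 -1.59227271]
[0.56810019 0.11292339 0.0991824 ] [-2.58538035  0.20426413 -1.77429967]
[0.5680725  0.11295945 0.09917753] [-2.53170954  0.29731328 -0.60399202]
```

View pics/s_c.png

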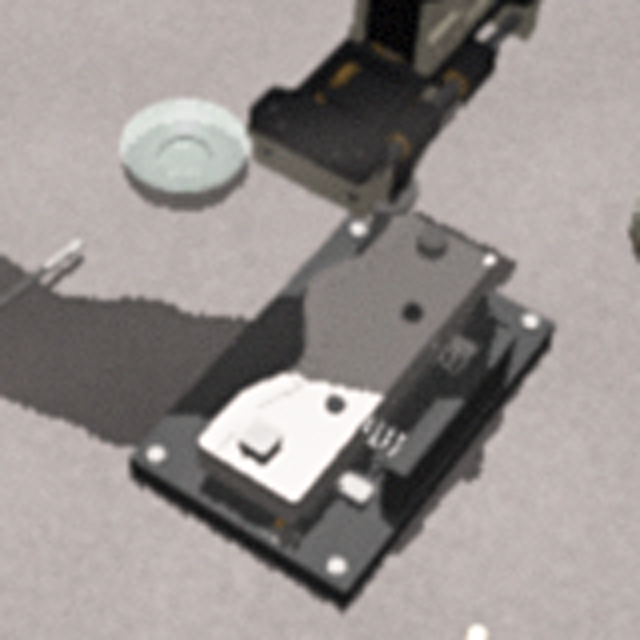

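View pics/t_c.png

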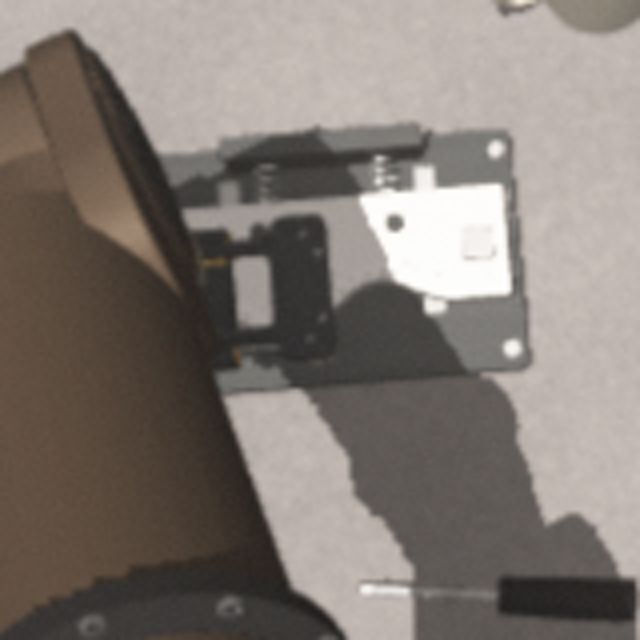

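```bash
cat > defl.py <<'E'
from path import *
g=([.612,.0264],.0652)
# track points: hole near finish side & block; tracked in x4 crops relative to crop 'a' (slack)
OFF={'t':('top',(200,150)),'s':('scene',(270,150))}
PTS={'t':[(396,227),(478,246),(505,192),(510,298)],'s':[(331,402),(257,440),(408,309),(197,437),(290,498)]}
def dm(k,ref='a'):
    for c,(n,off) in OFF.items():
        A=cv2.imread(f'pics/{c}_{ref}.png',0);B=cv2.imread(f'pics/{c}_{k}.png',0)
        d=(proj(n,place(*g,[[.01,0,.06]]))-proj(n,place(*g,[[0,0,.06]])))[0]*4/10 # px per mm in crop
        for p in PTS[c]:
            p0=np.array([[p]],np.float32)
            q,st,e=cv2.calcOpticalFlowPyrLK(A,B,p0,None,winSize=(31,31),maxLevel=1)
            v=(q-p0)[0,0]; print(c,p,'along mm %.2f  perp px/4 %.2f st %d err %.1f'%(v@d/(d@d),abs(v[0]*d[1]-v[1]*d[0])/np.hypot(*d),st[0,0],e[0,0]))
if __name__=='__main__':
    import sys; dm(*sys.argv[1:])
E
python3 defl.py b; echo; python3 defl.py c
```

```text
t (396, 227) along mm -0.01  perp px/4 0.02 st 1 err 0.5
t (478, 246) along mm 0.02  perp px/4 0.04 st 1 err 0.4
t (505, 192) along mm -0.02  perp px/4 0.02 st 1 err 0.8
t (510, 298) along mm 0.03  perp px/4 0.02 st 1 err 1.0
s (331, 402) along mm -0.00  perp px/4 0.00 st 1 err 1.0
s (257, 440) along mm 0.01  perp px/4 0.01 st 1 err 1.1
s (408, 309) along mm 0.03  perp px/4 0.02 st 1 err 1.8
s (197, 437) along mm -0.01  perp px/4 0.02 st 1 err 1.4
s (290, 498) along mm -0.01  perp px/4 0.03 st 1 err 1.3

t (396, 227) along mm 2.84  perp px/4 0.34 st 1 err 3.4
t (478, 246) along mm 1.65  perp px/4 0.07 st 1 err 3.4
t (505, 192) along mm 2.40  perp px/4 0.18 st 1 err 5.7
t (510, 298) along mm 2.50  perp px/4 0.00 st 1 err 2.9
s (331, 402) along mm 3.01  perp px/4 0.04 st 1 err 8.4
s (257, 440) along mm 2.94  perp px/4 0.07 st 1 err 4.6
s (408, 309) along mm 2.86  perp px/4 0.39 st 1 err 2.7
s (197, 437) along mm 2.86  perp px/4 0.46 st 1 err 2.7
s (290, 498) along mm 2.97  perp px/4 0.15 st 1 err 4.3
```

Request:
servo_tool([
  [[0.2,0.01,0],[0,0,0]],
  [[0.41,0.03,0],[0,0,0]],
  [[0.41,0.03,0],[0,0,0]],
  [[0.41,0.03,0],[0,0,0]],
])

```text
clock: 9.2
position: [0.5722, 0.1132, 0.0991]
ee_rot: [2.187, 0.071, -2.192]
force: [-2.8, 1.2, 0.6]
width: 0.269
```

```bash
cat > nxt.py <<'E'
import sys
from path import *
from cell import arm
from defl import g,dm
# usage: measured deflection (mm), start index list end y, step
def rows(pos,defl,y1,step=.004,target=.0070):
    w=np.array(pos[:2])-g[0]; c,s=np.cos(g[1]),np.sin(g[1])
    gx=c*w[0]+s*w[1]; gy=-s*w[0]+c*w[1]
    bias=gx-(tipx(gy,defl)[0]); print('gauge xy',gx.round(4),gy.round(4),'bias mm',round(bias*1e3,2))
    n=int(round(abs(gy-y1)/step)); ys=np.linspace(gy,y1,n+1)[1:]
    k=np.minimum(1,np.arange(1,n+1)/4); t=defl+(target-defl)*k
    X=np.array([tipx(y,0)[0] for y in ys])+t+bias
    P=place(*g,np.c_[X,ys,0*ys]); 
    for a,b in zip(P[:,:2]-np.array(pos[:2]),ys): print('%.2f %.2f   gy %.4f'%(a[0]*100,a[1]*100,b))
if __name__=='__main__':
    d=float(sys.argv[1])/1e3; s=arm.observe(); print(s['clock'],s['force'],s['position']); rows(s['position'],d,float(sys.argv[2]))
E
python3 look.py d; python3 defl.py d; python3 nxt.py 7 .049
```

```text
9.2 [0.57215225 0.11318752 0.09913722] [-2.80272452  1.23448448  0.605703  ] 0.26934772939102336 [ 2.18731191  0.07073184 -2.19239722]
t (396, 227) along mm 7.06  perp px/4 0.36 st 1 err 2.8
t (478, 246) along mm -4.58  perp px/4 15.14 st 1 err 16.0
t (505, 192) along mm 6.55  perp px/4 0.56 st 1 err 8.8
t (510, 298) along mm 6.77  perp px/4 0.37 st 1 err 4.9
s (331, 402) along mm 7.15  perp px/4 0.09 st 1 err 9.1
s (257, 440) along mm 7.26  perp px/4 0.21 st 1 err 5.1
s (408, 309) along mm 6.79  perp px/4 0.22 st 1 err 2.9
s (197, 437) along mm 6.54  perp px/4 0.58 st 1 err 4.8
s (290, 498) along mm 7.41  perp px/4 0.32 st 1 err 3.0
9.3 [-3.34489062  0.19287389  0.40149422] [0.57208732 0.11317119 0.09913674]
gauge xy -0.0342 0.0892 bias mm -0.17
0.03 -0.40   gy 0.0852
0.05 -0.80   gy 0.0811
0.08 -1.20   gy 0.0771
0.10 -1.60   gy 0.0731
0.13 -2.01   gy 0.0691
0.09 -2.41   gy 0.0651
-0.03 -2.82   gy 0.0611
-0.19 -3.23   gy 0.0570
-0.37 -3.65   gy 0.0530
-0.56 -4.06   gy 0.0490
```

Request:
servo_tool([
  [[0.03,-0.4,0],[0,0,0]],
  [[0.05,-0.8,0],[0,0,0]],
  [[0.08,-1.2,0],[0,0,0]],
  [[0.1,-1.6,0],[0,0,0]],
  [[0.13,-2.0,0],[0,0,0]],
  [[0.09,-2.4,0],[0,0,0]],
  [[-0.03,-2.8,0],[0,0,0]],
  [[-0.19,-3.2,0],[0,0,0]],
  [[-0.37,-3.65,0],[0,0,0]],
  [[-0.56,-4.05,0],[0,0,0]],
  [[-0.56,-4.05,0],[0,0,0]],
  [[-0.56,-4.05,0],[0,0,0]],
])

```text
clock: 10.5
position: [0.5664, 0.0724, 0.0992]
ee_rot: [2.187, 0.07, -2.192]
force: [-3.2, 1.6, -1.3]
width: 0.264
```

```bash
python3 look.py e; python3 defl.py e; python3 nxt.py 7 .011
```

```text
10.5 [0.56644035 0.07242809 0.09919876] [-3.19587619  1.57742795 -1.27825145] 0.2640790352127045 [ 2.18730279  0.07044641 -2.19227444]
t (396, 227) along mm -16.48  perp px/4 33.86 st 1 err 63.7
t (478, 246) along mm -16.38  perp px/4 17.33 st 1 err 20.8
t (505, 192) along mm 6.84  perp px/4 0.68 st 1 err 8.7
t (510, 298) along mm 7.01  perp px/4 0.34 st 1 err 5.8
s (331, 402) along mm 2.35  perp px/4 57.33 st 1 err 48.4
s (257, 440) along mm 7.48  perp px/4 0.30 st 1 err 5.5
s (408, 309) along mm 6.98  perp px/4 0.06 st 1 err 3.2
s (197, 437) along mm 7.30  perp px/4 0.53 st 1 err 22.5
s (290, 498) along mm 7.42  perp px/4 0.37 st 1 err 2.9
10.6 [-3.45111416  1.60156759 -1.10248709] [0.56654876 0.07244274 0.0991865 ]
gauge xy -0.0424 0.0489 bias mm -0.1
-0.18 -0.43   gy 0.0447
-0.32 -0.87   gy 0.0405
-0.43 -1.29   gy 0.0363
-0.48 -1.72   gy 0.0321
-0.47 -2.14   gy 0.0278
-0.41 -2.56   gy 0.0236
-0.29 -2.97   gy 0.0194
-0.10 -3.38   gy 0.0152
0.14 -3.79   gy 0.0110
```

View pics/s_e.png

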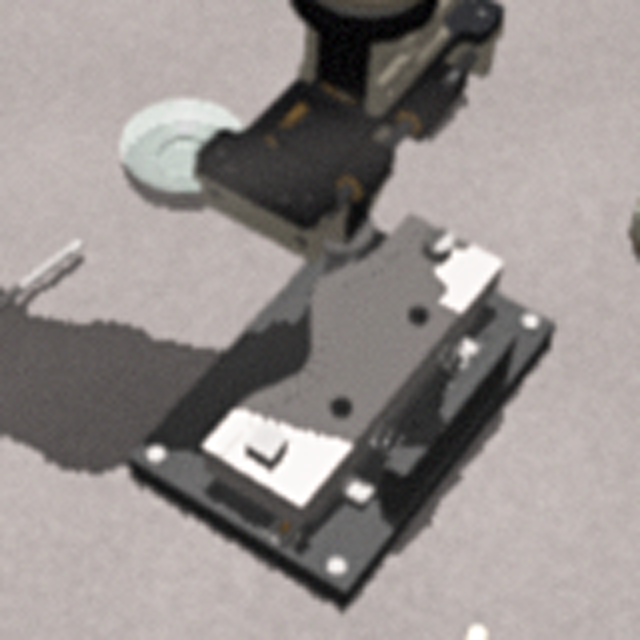

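Request:
servo_tool([
  [[-0.18,-0.43,0],[0,0,0]],
  [[-0.32,-0.87,0],[0,0,0]],
  [[-0.43,-1.3,0],[0,0,0]],
  [[-0.48,-1.7,0],[0,0,0]],
  [[-0.47,-2.15,0],[0,0,0]],
  [[-0.41,-2.55,0],[0,0,0]],
  [[-0.29,-2.97,0],[0,0,0]],
  [[-0.1,-3.38,0],[0,0,0]],
  [[0.14,-3.8,0],[0,0,0]],
  [[0.14,-3.8,0],[0,0,0]],
  [[0.14,-3.8,0],[0,0,0]],
])

```text
clock: 11.7
position: [0.5682, 0.033, 0.0992]
ee_rot: [2.187, 0.067, -2.192]
force: [-2.8, -4.7, -0.3]
width: 0.265
```

```bash
python3 look.py f; python3 defl.py f; python3 nxt.py 7 -.0285
```

```text
11.7 [0.56815031 0.0329703  0.09916002] [-2.84671651 -4.72905871 -0.31069554] 0.2646681194574454 [ 2.18713831  0.06740234 -2.19207391]
t (396, 227) along mm -65.13  perp px/4 111.91 st 1 err 151.2
t (478, 246) along mm 148.48  perp px/4 374.35 st 1 err 61.3
t (505, 192) along mm 4.47  perp px/4 0.38 st 1 err 10.0
t (510, 298) along mm 49.30  perp px/4 0.10 st 1 err 26.0
s (331, 402) along mm -15.62  perp px/4 74.51 st 1 err 96.5
s (257, 440) along mm -4.81  perp px/4 39.80 st 1 err 80.0
s (408, 309) along mm 4.59  perp px/4 3.72 st 1 err 78.5
s (197, 437) along mm 140.07  perp px/4 147.23 st 1 err 116.5
s (290, 498) along mm 5.00  perp px/4 0.43 st 1 err 8.1
11.8 [-2.43433847 -4.39237352 -0.88569141] [0.56804411 0.0329974  0.09918619]
gauge xy -0.0434 0.0094 bias mm -1.0
0.31 -0.40   gy 0.0052
0.65 -0.80   gy 0.0010
1.01 -1.20   gy -0.0032
1.38 -1.60   gy -0.0074
1.72 -2.00   gy -0.0116
2.03 -2.40   gy -0.0159
2.28 -2.81   gy -0.0201
2.45 -3.22   gy -0.0243
2.52 -3.64   gy -0.0285
```

View pics/s_f.png

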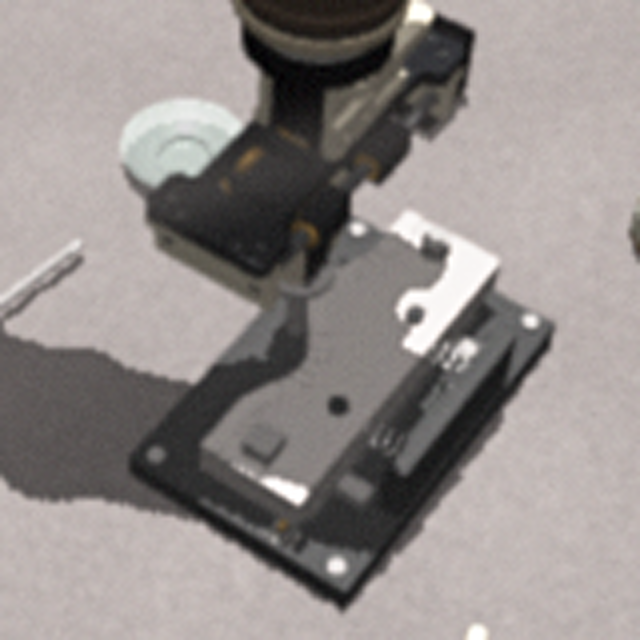

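```bash
sed -i 's/gy=-s\*w\[0\]+c\*w\[1\]/gy=-s*w[0]+c*w[1]+BY/; s/place(\*g,np.c_\[X,ys,/place(*g,np.c_[X,ys-BY,/; s/^def rows/BY=-.0015\ndef rows/' nxt.py
python3 - <<'E'
from h import *
for k in 'aef':
    im=cv2.imread(f'pics/s_{k}.png'); print(k)
import cv2
A=np.hstack([cv2.resize(cv2.imread(f'pics/s_{k}.png')[380:560,180:400],None,fx=1.7,fy=1.7) for k in 'af']); cv2.imwrite('pics/cmp.png',A)
E
python3 nxt.py 5.0 -.0285
```

```text
a
e
f
11.8 [-2.43433847 -4.39237352 -0.88569141] [0.56804411 0.0329974  0.09918619]
gauge xy -0.0434 0.0079 bias mm 0.06
0.36 -0.38   gy 0.0039
0.74 -0.76   gy -0.0002
1.14 -1.14   gy -0.0042
1.54 -1.52   gy -0.0083
1.87 -1.91   gy -0.0123
2.16 -2.29   gy -0.0164
2.39 -2.68   gy -0.0204
2.55 -3.08   gy -0.0245
2.62 -3.48   gy -0.0285
```

View pics/cmp.png

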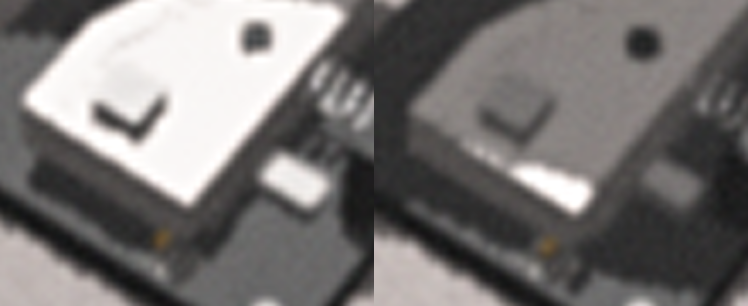

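Request:
servo_tool([
  [[0.35,-0.38,0],[0,0,0]],
  [[0.73,-0.76,0],[0,0,0]],
  [[1.12,-1.14,0],[0,0,0]],
  [[1.5,-1.52,0],[0,0,0]],
  [[1.83,-1.9,0],[0,0,0]],
  [[2.12,-2.29,0],[0,0,0]],
  [[2.35,-2.68,0],[0,0,0]],
  [[2.52,-3.08,0],[0,0,0]],
  [[2.6,-3.48,0],[0,0,0]],
  [[2.6,-3.48,0],[0,0,0]],
  [[2.6,-3.48,0],[0,0,0]],
])

```text
clock: 12.9
position: [0.594, -0.0025, 0.0992]
ee_rot: [2.187, 0.066, -2.192]
force: [-3.7, -2.0, -2.4]
width: 0.264
```

```bash
python3 look.py g; python3 defl.py g; python3 nxt.py 7 -.065
```

```text
12.9 [ 0.59396278 -0.00245106  0.09916995] [-3.73095489 -2.04026323 -2.38155756] 0.2642096906681978 [ 2.186762    0.06616837 -2.19198842]
t (396, 227) along mm -86.96  perp px/4 129.71 st 1 err 161.2
t (478, 246) along mm 119.88  perp px/4 383.27 st 1 err 64.0
t (505, 192) along mm -233.04  perp px/4 148.91 st 1 err 108.1
t (510, 298) along mm 194.64  perp px/4 89.59 st 0 err 64.0
s (331, 402) along mm -13.62  perp px/4 73.90 st 1 err 94.0
s (257, 440) along mm -2.42  perp px/4 37.74 st 1 err 76.7
s (408, 309) along mm 6.89  perp px/4 2.27 st 1 err 24.9
s (197, 437) along mm 121.73  perp px/4 131.88 st 1 err 94.3
s (290, 498) along mm -19.42  perp px/4 79.17 st 1 err 72.8
13.0 [-3.26053342 -3.39443715 -1.41869879] [ 0.59394904 -0.00240446  0.09917879]
gauge xy -0.0199 -0.0291 bias mm -0.26
-0.03 -0.40   gy -0.0331
-0.13 -0.81   gy -0.0371
-0.28 -1.22   gy -0.0410
-0.46 -1.63   gy -0.0450
-0.64 -2.04   gy -0.0490
-0.82 -2.45   gy -0.0530
-0.97 -2.86   gy -0.0570
-1.09 -3.27   gy -0.0610
-1.16 -3.68   gy -0.0650
```

View pics/s_g.png

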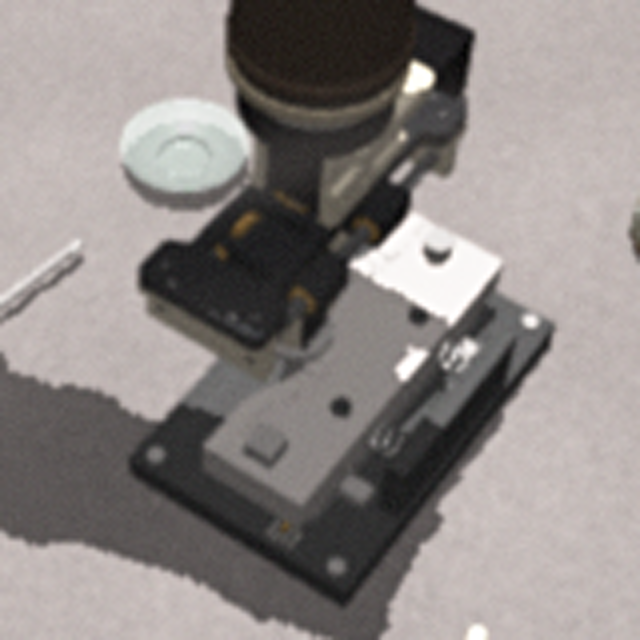

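Request:
servo_tool([
  [[-0.03,-0.4,0],[0,0,0]],
  [[-0.13,-0.81,0],[0,0,0]],
  [[-0.28,-1.22,0],[0,0,0]],
  [[-0.46,-1.63,0],[0,0,0]],
  [[-0.64,-2.04,0],[0,0,0]],
  [[-0.82,-2.45,0],[0,0,0]],
  [[-0.97,-2.86,0],[0,0,0]],
  [[-1.09,-3.27,0],[0,0,0]],
  [[-1.16,-3.68,0],[0,0,0]],
  [[-1.16,-3.68,0],[0,0,0]],
  [[-1.16,-3.68,0],[0,0,0]],
])

```text
clock: 14.1
position: [0.5823, -0.0402, 0.0992]
ee_rot: [2.186, 0.064, -2.192]
force: [-3.1, -0.8, -1.5]
width: 0.26
```

```bash
python3 look.py h; python3 defl.py h g; python3 nxt.py 7 -.088
```

```text
14.1 [ 0.58228527 -0.04022165  0.09918526] [-3.07093215 -0.76497051 -1.5423135 ] 0.2597746665971655 [ 2.18646456  0.06424937 -2.1919081 ]
t (396, 227) along mm 9.86  perp px/4 104.60 st 1 err 1.2
t (478, 246) along mm 12.85  perp px/4 235.85 st 0 err 0.0
t (505, 192) along mm 101.93  perp px/4 17.39 st 1 err 30.4
t (510, 298) along mm 70.70  perp px/4 160.60 st 0 err 0.0
s (331, 402) along mm -0.39  perp px/4 1.58 st 1 err 10.0
s (257, 440) along mm 0.08  perp px/4 0.07 st 1 err 2.6
s (408, 309) along mm 2.76  perp px/4 1.82 st 1 err 74.1
s (197, 437) along mm -78.23  perp px/4 30.86 st 1 err 117.3
s (290, 498) along mm -0.20  perp px/4 0.22 st 1 err 2.0
14.2 [-2.37714385 -1.12690236 -1.69177463] [ 0.58233397 -0.04013982  0.09913079]
gauge xy -0.0339 -0.066 bias mm -0.23
-0.00 -0.37   gy -0.0696
0.02 -0.73   gy -0.0733
0.04 -1.10   gy -0.0770
0.07 -1.47   gy -0.0807
0.09 -1.83   gy -0.0843
0.11 -2.20   gy -0.0880
```

View pics/s_h.png

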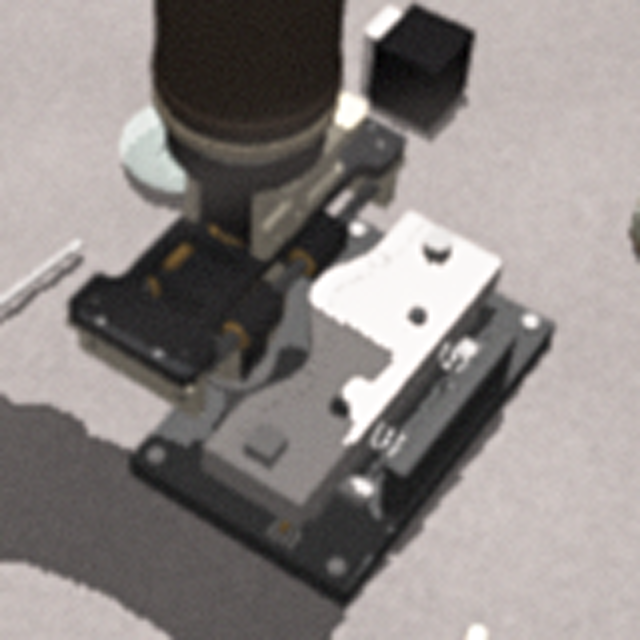

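Carriage unchanged (about 7 mm back; holes at (341,404), (419,316)). On to the finish flat.

Request:
servo_tool([
  [[0,-0.37,0],[0,0,0]],
  [[0.02,-0.73,0],[0,0,0]],
  [[0.04,-1.1,0],[0,0,0]],
  [[0.07,-1.47,0],[0,0,0]],
  [[0.09,-1.83,0],[0,0,0]],
  [[0.11,-2.2,0],[0,0,0]],
  [[0.11,-2.2,0],[0,0,0]],
  [[0.11,-2.2,0],[0,0,0]],
  [[0.11,-2.2,0],[0,0,0]],
])

```text
clock: 15.1
position: [0.5834, -0.063, 0.0991]
ee_rot: [2.186, 0.063, -2.192]
force: [-2.7, -3.0, -2.0]
width: 0.263
```

```bash
python3 look.py i; python3 defl.py i h|grep s; python3 nxt.py 7 -.084
```

```text
15.1 [ 0.58343703 -0.06301222  0.0991493 ] [-2.65916275 -3.00407433 -1.97260827] 0.26322627572038176 [ 2.18615295  0.06268003 -2.19165479]
t (396, 227) along mm -136.39  perp px/4 458.33 st 0 err 0.2
t (478, 246) along mm -7.17  perp px/4 46.86 st 1 err 1.5
t (505, 192) along mm -0.86  perp px/4 71.36 st 1 err 1.2
t (510, 298) along mm -0.68  perp px/4 69.45 st 1 err 1.2
s (331, 402) along mm 1.73  perp px/4 7.38 st 1 err 26.1
s (257, 440) along mm -0.07  perp px/4 0.25 st 1 err 1.8
s (408, 309) along mm 0.12  perp px/4 0.16 st 1 err 2.1
s (197, 437) along mm 0.72  perp px/4 3.31 st 1 err 12.8
s (290, 498) along mm -0.07  perp px/4 0.23 st 1 err 1.5
15.2 [-3.63562262 -1.19075333 -1.50517904] [ 0.58346832 -0.06265716  0.09916961]
gauge xy -0.0343 -0.0885 bias mm -0.27
-0.03 0.45   gy -0.0840
```

View pics/s_i.png

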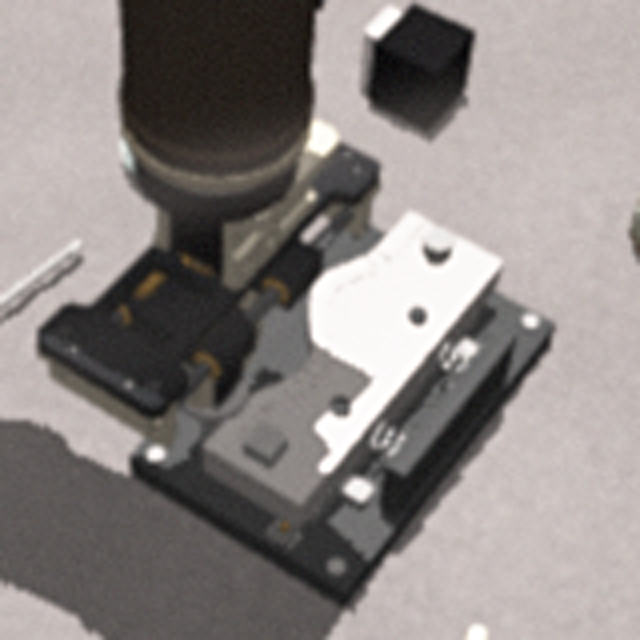

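Request:
servo_tool([
  [[0,0,0],[0,0,0]],
  [[-1,-0.1,0],[0,0,0]],
  [[-2.5,-0.2,0],[0,0,0]],
  [[-4.5,-0.3,0],[0,0,0]],
  [[-5.5,-0.4,0],[0,0,0]],
  [[-5.5,-0.4,2.5],[0,0,0]],
  [[-5.5,-0.4,6],[0,0,0]],
  [[-5.5,-0.4,9.4],[0,0,0]],
  [[-5.5,-0.4,9.4],[0,0,0]],
  [[-5.5,-0.4,9.4],[0,0,0]],
])

```text
clock: 16.2
position: [0.5292, -0.0665, 0.194]
ee_rot: [2.189, 0.063, -2.188]
force: [0.0, 0.4, -3.0]
width: 0.264
```

```bash
python3 look.py j; python3 defl.py j
```

```text
16.2 [ 0.52922258 -0.06651886  0.19404484] [ 0.01233661  0.39218881 -2.97398745] 0.26417974872473216 [ 2.18938647  0.06329176 -2.18821987]
t (396, 227) along mm -63.69  perp px/4 127.22 st 1 err 136.5
t (478, 246) along mm -9.69  perp px/4 142.46 st 1 err 14.2
t (505, 192) along mm -158.61  perp px/4 111.11 st 1 err 72.0
t (510, 298) along mm 122.77  perp px/4 48.21 st 1 err 52.6
s (331, 402) along mm -0.00  perp px/4 0.01 st 1 err 3.9
s (257, 440) along mm 0.89  perp px/4 7.00 st 1 err 17.2
s (408, 309) along mm 0.10  perp px/4 0.52 st 1 err 105.4
s (197, 437) along mm 21.79  perp px/4 32.99 st 1 err 25.6
s (290, 498) along mm 0.90  perp px/4 7.80 st 1 err 9.4
```

View pics/s_j.png

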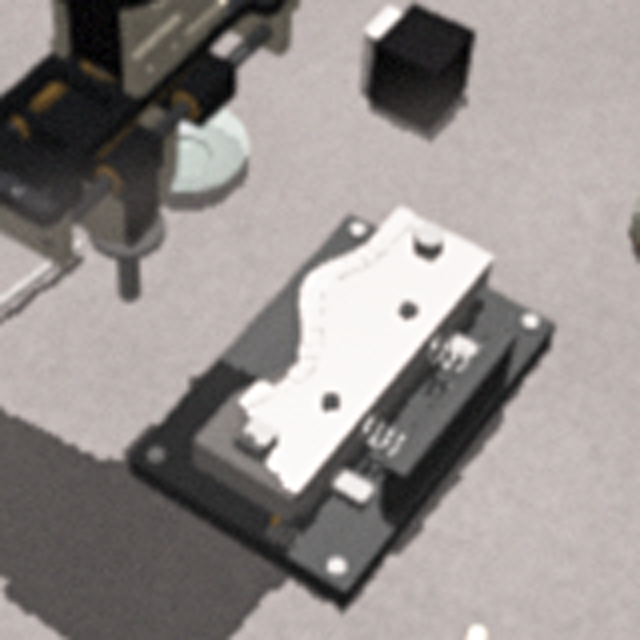

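Run:
```python
from h import *
a=R.from_rotvec([-2.106,.233,2.105]);b=R.from_rotvec([2.18938647,.06329176,-2.18821987])
print(np.degrees((a*b.inv()).as_rotvec()))
```

```text
[  0.15691804  -0.01839045 -16.09565111]
```

Request:
servo_tool([
  [[0,-1,0],[0,0,0]],
  [[-0.2,-4,0],[0,0,-3]],
  [[-0.6,-8,0],[0,0,-6]],
  [[-1,-12,0],[0,0,-9]],
  [[-1.4,-16,0],[0,0,-12]],
  [[-1.8,-20,0],[0,0,-15]],
  [[-2.2,-22.5,0],[0,0,-16]],
  [[-2.3,-23.3,0],[0,0,-16]],
  [[-2.3,-23.3,0],[0,0,-16]],
  [[-2.3,-23.3,0],[0,0,-16]],
])

```text
clock: 17.3
position: [0.505, -0.2983, 0.1917]
ee_rot: [-2.102, 0.231, 2.112]
force: [-0.6, 0.7, -1.9]
width: 0.269
```

Run:
```python
from h import *
from cell import arm
s=arm.observe();print(s['clock'],s['position'],s['force'],s['width'],s['ee_rot'])
p=arm.get_image('scene'); F=p['frame'].copy(); cv2.imwrite('pics/scene3.png',cv2.resize(F[200:350,140:290],None,fx=4,fy=4,interpolation=cv2.INTER_CUBIC))
# where the tip and axis should be if stylus undisturbed
P=np.array(s['position'])
for dz in(-.0632,-.0132,.0): print(dz,(proj('scene',P+[0,0,dz])[0]-[140,200])*4)
```

```text
17.3 [ 0.50497537 -0.29827185  0.19168626] [-0.59923411  0.70998875 -1.88176671] 0.2685439802175234 [-2.10246602  0.23056169  2.11242456]
-0.0632 [287.98182396 359.33157012]
-0.0132 [265.67933164 303.6910595 ]
0.0 [259.40505789 288.03793023]
```

View pics/scene3.png

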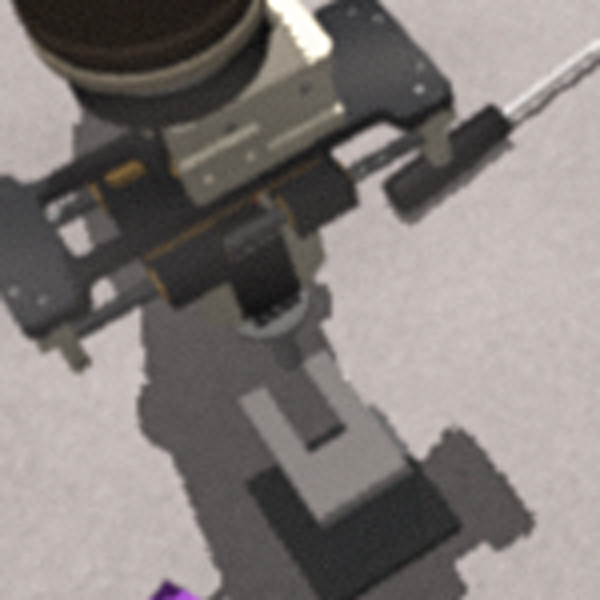

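Request:
servo_tool([
  [[0.1,-0.13,0],[0,0,0]],
  [[0.1,-0.13,-2],[0,0,0]],
  [[0.1,-0.13,-4],[0,0,0]],
  [[0.1,-0.13,-6],[0,0,0]],
  [[0.1,-0.13,-8],[0,0,0]],
  [[0.1,-0.13,-9.4],[0,0,0]],
  [[0.1,-0.13,-9.4],[0,0,0]],
  [[0.1,-0.13,-9.4],[0,0,0]],
])

```text
clock: 18.15
position: [0.5067, -0.2988, 0.0983]
ee_rot: [-2.104, 0.229, 2.113]
force: [0.7, 0.1, -1.5]
width: 0.263
```

Run:
```python
from h import *
from cell import arm
s=arm.observe();print(s['clock'],s['position'],s['force'],s['width'],s['ee_rot'])
p=arm.get_image('scene'); F=p['frame'].copy(); cv2.imwrite('pics/scene4.png',cv2.resize(F[200:350,140:290],None,fx=4,fy=4,interpolation=cv2.INTER_CUBIC))
```

```text
18.15 [ 0.50668271 -0.29879015  0.09828583] [ 0.69125537  0.11139409 -1.47447554] 0.26309973755343546 [-2.1039918   0.22888063  2.11275614]
```

View pics/scene4.png

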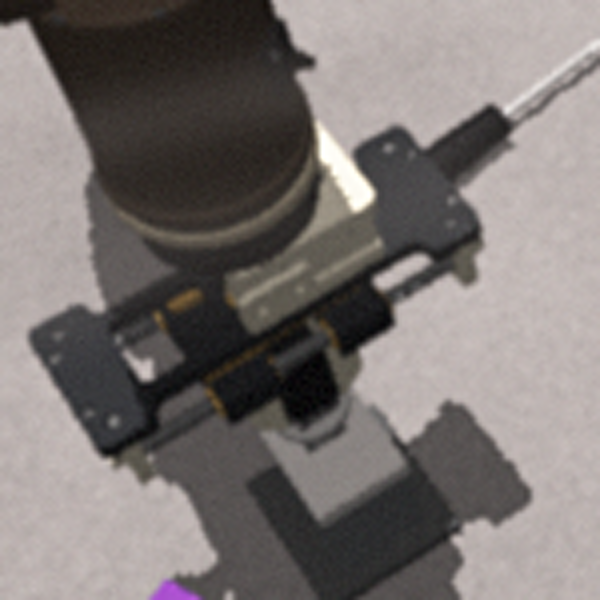

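Request:
servo_tool([
  [[0,-0.05,-0.25],[0,0,0]],
  [[0,-0.05,-0.47],[0,0,0]],
  [[0,-0.05,-0.47],[0,0,0]],
  [[0,-0.05,-0.47],[0,0,0]],
])

```text
clock: 18.6
position: [0.507, -0.2997, 0.0943]
ee_rot: [-2.105, 0.23, 2.112]
force: [-0.2, 0.3, -1.2]
width: 0.268
```

Request:
servo_tool([
  [[-0.05,0,-0.1],[0,0,0]],
  [[-0.05,0,-0.12],[0,0,0]],
  [[-0.05,0,-0.12],[0,0,0]],
  [[-0.05,0,-0.12],[0,0,0]],
])

```text
clock: 19.0
position: [0.5065, -0.2997, 0.0932]
ee_rot: [-2.105, 0.23, 2.111]
force: [-1.2, -0.5, 1.3]
width: 0.267
```

Request:
servo_tool([
  [[0,0,0],[0,0,0]],
  [[0,0,0],[0,0,0]],
  [[0,0,0],[0,0,0]],
  [[0,0,0],[0,0,0]],
  [[0,0,0],[0,0,0]],
  [[0,0,0],[0,0,0]],
  [[0,0,0],[0,0,0]],
  [[0,0,0],[0,0,0]],
  [[0,0,0],[0,0,0]],
  [[0,0,0],[0,0,0]],
], grip=1)

```text
clock: 20.0
position: [0.5065, -0.2997, 0.0932]
ee_rot: [-2.105, 0.23, 2.111]
force: [0.1, -0.8, -0.6]
width: 0.996
```

Request:
servo_tool([
  [[0,0,1],[0,0,0]],
  [[0,0,3],[0,0,0]],
  [[0,0,6],[0,0,0]],
  [[0,0,10],[0,0,0]],
  [[0,0,14],[0,0,0]],
  [[-4,-4,16],[0,0,0]],
  [[-8,-8,16],[0,0,0]],
  [[-11,-11,16],[0,0,0]],
  [[-14,-14,16],[0,0,0]],
  [[-15,-15,16],[0,0,0]],
  [[-15,-15,16],[0,0,0]],
])

```text
clock: 21.1
position: [0.3538, -0.4521, 0.254]
ee_rot: [-2.103, 0.237, 2.109]
force: [-0.9, 0.6, -0.0]
width: 1.001
```

Run:
```python
from h import *
from cell import arm
s=arm.observe();print(s['clock'],s['position'],s['force'],s['width'])
p=arm.get_image('scene'); F=p['frame'].copy(); cv2.imwrite('pics/scene5.png',F)
q=arm.get_image('top'); G=q['frame']; cv2.imwrite('pics/top5.png',G)
a=cv2.imread('pics/scene0.png'); cv2.imwrite('pics/cmp5.png',np.hstack([cv2.resize(x[250:360,180:270],None,fx=4,fy=4) for x in (a,F)]))
```

```text
21.1 [ 0.35377492 -0.45214011  0.25395189] [-0.86349494  0.62074706 -0.03985306] 1.0007299311417603
```

View pics/cmp5.png

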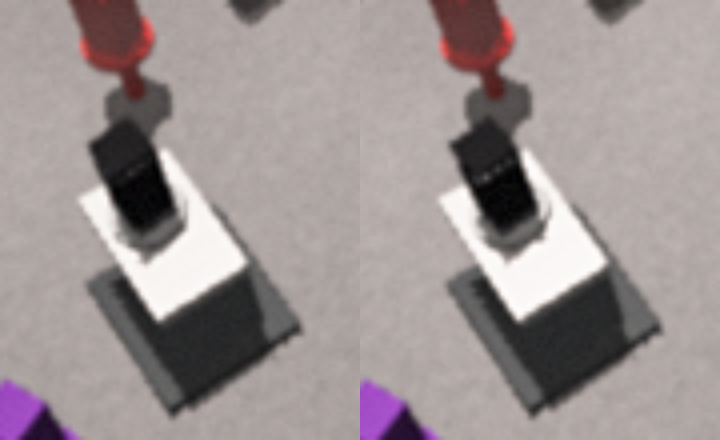

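View pics/scene5.png

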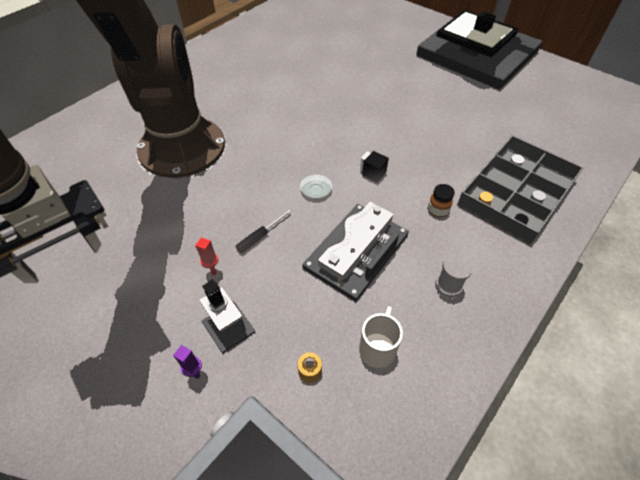

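View pics/top5.png

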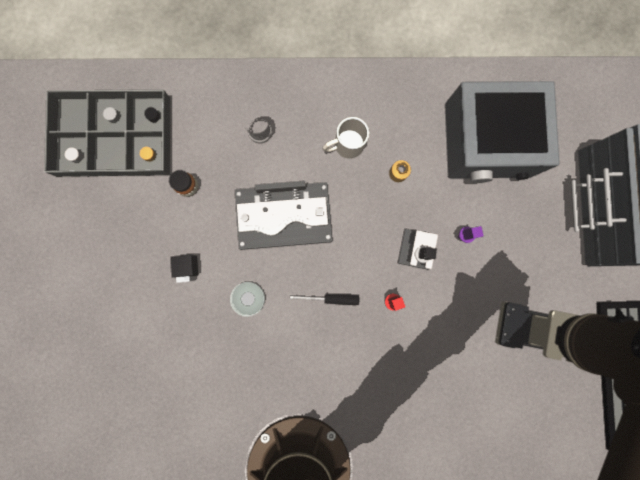

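The stylus hangs upright at (213,293) in the scene view, as it did at the start. The bystanders are unmoved, the carriage is slack, and the hand is clear.

Run:
```python
from cell import arm
print(arm.sign_off())
```

```text
the job is handed in; nothing more can be done
None
```

I took the stylus from its fork, pressed its pin on the flat at the round-stud end, and traced the edge to the flat at the square-block end. I then hung it back in the fork and handed the job in at about 21 s. No verdict was reported.

- **Carriage:** At the measured stops, image tracking put it about 7 mm back. The exception was the slope just past the bump, where it read 5 to 6 mm. I corrected the path there by shifting the assumed gauge y by 1.5 mm. Between stops the carriage was not measured.
- **Final checks:** In the last pictures the stylus hangs upright as at the start, and the bystanders are where they were. The carriage was tracked back to slack (0.0 mm) after the pin came off, and the open gripper is clear of everything.
- **Disagreement:** Sideways forces of about -2 to -4.7 N showed at some stops in the second half, more than the edge slope alone explains. I took this for friction from small overshoots, but did not confirm it. The carriage travel stayed in range at every stop.
- **Tracking limits:** The image tracking lost some of its points where the arm or its shadow covered them. I relied on the remaining points, the hole positions in the picture and the push-back force, which read about 2.4 to 3.7 N.

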